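Set the die block in the bench stop and hold its punch guide over it

ROBOT

A 7-joint arm with a two-finger parallel gripper is mounted at the origin on the work surface. World frame = base frame: x ahead of the robot, y to its left, z up, the work surface at z = 0. Lengths are in m, angles in rad, forces in N, time in s.
With the tool pointing down it reaches from about 0.35 to 0.9 m from the base axis. Payload 19.9 kg.
Tool frame: the origin (TCP) lies midway between the tips of the shut fingers; the grasp point (between the pads) lies 19 mm behind it; z points along the fingers, y is the line along which they close (so a half turn about z gives the same grasp; the last joint's range is limited). The gripper opens to 94 mm and grips with 3 to 60 N. Pads are 16 mm wide; open, the fingers measure 119 mm over their backs; the gripper's body (75 mm by 177 mm) begins 78 mm behind the grasp point.
Start: joints at [-1.339, 0.417, -0.01, 1.614, 0.005, 1.111, -0.053], TCP at [0.169, 0.602, 0.205] pointing down, gripper open.
Joint ranges: [-2.81, 2.81], [-0.39, 2.02], [-1.27, 1.25], [0.06, 2.57], [-1.19, 4.33], [0.19, 2], [-2.82, 2.82]. Speed limits (rad/s): [1.89, 1.89, 2.39, 2.39, 3.01, 3.01, 3.01].

INTERFACE

Orientations are given as a unit quaternion [x, y, z, w].
In Python, from station import readout, viewer, job gives the robot as it stands.
- The arm moves only by the tool play_rows, never from a script. Its argument "motion" is a list of rows, each a list of 7 numbers: the shift along the world's x, y, z in mm, then the turn, a rotation vector about the world's x, y, z in degrees, then the finger opening in mm, from 0 to 94. In form: [[x, y, z, wx, wy, wz, fingers], ...]. A call has 1 to 10 rows; each row shifts and turns the commanded pose from where the row before left it; what a row does not reach is not made up. A row lasts 1/8 s, in which the tool goes at most 62.5 mm and 10.7 degrees, less where a joint would pass 70% of its speed; a pose out of reach is approached as far as the arm can. A call is refused whole if a number of a shift passes 62.5 or a number of a turn 10.7, either way. A call with a gripper value outside its range is refused whole. The fingers move at their own pace and stop on an object; the grip force is fixed at half the most. Time passes only in rows, so rows that do not move let the fingers close. It gives the time, the measured TCP pose, the force, the opening and the grip force at its end, in the units of the state.
- readout.get_state(): the state, without advancing time (a new reading comes with each control period).
- viewer.read_camera(name): name is "scene" or "side" or "wrist"; returns a dict with "pixels" (400x640x3 uint8, blue, green, red), "range_z" (400x640 float32, m along the optical axis (not along the pixel's ray), 0 where there is no reading), "fx", "fy", "cx", "cy" (pixels), "k1" (the pictures are not rectified: a ray, as slopes to the right and down, at radius r is drawn at 1 + k1 r^2 times it, then the intrinsics apply), "world_from_camera" (4x4, takes a point from camera to world coordinates). Camera axes: x right, y down, z forward; pixel columns grow to the right and rows downward; lengths in m; the calibration is good to about 2 mm. A picture is of the moment at which its call begins.
- job.job_done(): hands the job in; it is judged then, once.
The state is a dict: "t": time; "joint_pos": joint angles; "joint_velocities": joint speeds; "joint_torque": joint torques, N m; "tcp_pos": TCP position; "eef_rot": TCP orientation; "contact_force": force on the tool from outside, world axes, zero at the start; "torque": the same for the moment, N m; "finger_gap": finger opening in m; "grip_force": force on a finger pad.
Only numpy, scipy, OpenCV 4.12 (cv2) and the standard library are available. Lean on these libraries where they do the work, as an engineer would, in place of code of your own. Each camera call takes 0.05 s, during which the arm holds its last target. There are 200 camera calls.

TASK

Slide the aluminium die block across the bench, without lifting it, into the inside corner of the L-shaped bench stop so that it lies snug against both bars, its longer side along the longer bar. Then take the steel guide plate by its square sleeve and hold it level, still and hovering about 20 mm above the block without touching it, so that seen from straight above each of the block's four threaded holes shows whole through a hole of the plate (either way round is fine). Finish while holding it there, clear of the block, and leave the hammer, jar and punch alone.

Things in the scene. Friction and masses are not known exactly. Their poses are not given: they have to be found in the camera images.
- die_block: Die holder: aluminium block, 90 mm (its x) by 110 mm (its y) by 30 mm high, about 0.8 kg, loose, with a round steel die insert in the middle of its top and four threaded holes near its corners. Origin: centre of the underside; z up. Starts flat on the bench, turned up to 0.3 rad from the bench stop, clear of both bars. Slides with some 3 to 7 N.
- guide_plate: Punch guide: steel plate, 90 mm (its x) by 110 mm (its y) by 6 mm, with four large holes near its corners; from its middle rises a square sleeve to grip, 24 by 24 mm, from 6 to 46 mm above the underside, sides parallel to the plate's edges. About 0.4 kg, balanced on the sleeve's axis. Origin: centre of the underside; z up through the sleeve. Starts loose, flat on the bench.
- bench_stop: L of two dark steel bars, 18 mm wide and high, fixed to the bench. Origin: inside corner of the L at bench level, z up. Back bar: face in the plane x = 0, from y = +18 to -220 mm. Side bar: face in the plane y = 0, from x = 0 to -110 mm. The block's place: 90 mm side along the side bar, 110 mm side along the back bar, its centre at x = -45, y = -55 mm of this frame.
- hammer: Hammer, 270 mm long, lying on the bench to the robot's left, head outward (away from the robot). Bystander. Origin: on its long axis at bench level; x along it towards the head.
- screw_jar: Small closed glass jar with a steel lid, 56 mm across, 70 mm high, standing on the bench. Bystander. Origin: centre of the underside.
- punch: Square steel punch, 130 mm long and 12 mm thick, lying on the bench beyond the plate and block. Bystander. Origin: on the underside near the middle; x along it.
- thread0 (a point): Mouth of a threaded hole, 8 mm across, in the top of the die block, at x = +31, y = +40, z = 30 mm of the block's frame.
- thread1 (a point): Mouth of a threaded hole, 8 mm across, in the top of the die block, at x = +31, y = -40, z = 30 mm of the block's frame.
- thread2 (a point): Mouth of a threaded hole, 8 mm across, in the top of the die block, at x = -31, y = +40, z = 30 mm of the block's frame.
- thread3 (a point): Mouth of a threaded hole, 8 mm across, in the top of the die block, at x = -31, y = -40, z = 30 mm of the block's frame.
- hole0 (a point): Centre of a through hole, 16 mm across, at the underside of the guide plate, at x = +31, y = +40, z = 0 mm of the plate's frame.
- hole1 (a point): Centre of a through hole, 16 mm across, at the underside of the guide plate, at x = +31, y = -40, z = 0 mm of the plate's frame.
- hole2 (a point): Centre of a through hole, 16 mm across, at the underside of the guide plate, at x = -31, y = +40, z = 0 mm of the plate's frame.
- hole3 (a point): Centre of a through hole, 16 mm across, at the underside of the guide plate, at x = -31, y = -40, z = 0 mm of the plate's frame.
Things that resemble listed ones, but are neither listed nor needed, are in the scene too. Of the things like the die_block, leave any that is purple; of the rest the larger one is meant.

How it is judged:
On the way:
1. the die block lies snug in the corner of the bench stop (while the guide plate is still on the bench) (x of die_block in the frame of bench_stop between -0.049 and -0.041 m and y of die_block in the frame of bench_stop between -0.059 and -0.051 m and angle between the x axis of die_block and the x axis of bench_stop, either way round below 0.06 rad and height (world z) of die_block below 0.004 m and height (world z) of guide_plate below 0.01 m), for 0.2 s.
At the end, for the whole second after the job is handed in: Block flat in the corner (within 4 mm each way, square within 0.06 rad), clear of the arm; plate held in the fingers, still, level within 0.08 rad, underside 8 to 32 mm above the block, not touching it, each plate hole within 4 mm of the threaded hole below (either way round) (x of die_block in the frame of bench_stop between -0.049 and -0.041 m and y of die_block in the frame of bench_stop between -0.059 and -0.051 m and angle between the x axis of die_block and the x axis of bench_stop, either way round below 0.06 rad and height (world z) of die_block below 0.004 m and ((horizontal distance between hole0 and thread0 below 0.004 m and horizontal distance between hole1 and thread1 below 0.004 m and horizontal distance between hole2 and thread2 below 0.004 m and horizontal distance between hole3 and thread3 below 0.004 m) or (horizontal distance between hole0 and thread3 below 0.004 m and horizontal distance between hole1 and thread2 below 0.004 m and horizontal distance between hole2 and thread1 below 0.004 m and horizontal distance between hole3 and thread0 below 0.004 m)) and z of guide_plate in the frame of die_block between 0.038 and 0.062 m and angle between guide_plate's own z axis and vertical below 0.08 rad and linear speed of guide_plate below 0.02 m/s and contact force between guide_plate and the fingers above 1 N and contact force between guide_plate and die_block below 0.1 N and contact force between the arm and die_block below 0.5 N); the arm keeps its last pose, push and grip.
It fails at once if the die block is lifted or tipped (height (world z) of die_block above 0.012 m or angle between die_block's own z axis and vertical above 0.2 rad).
It fails at once if a bystander (hammer, jar or punch) is moved by more than 20 mm (distance of any of hammer, screw_jar, punch from where it was at the start of the episode above 0.02 m).
It also fails if it takes over 69 s, if anything falls off the work surface, if the arm or the gripper's body presses on something with over 40 N, if the wrist force passes 120 N, or if a joint passes its speed limit or range.

## Working session

There is one attempt and no reset: what is moved stays moved. The work goes in short steps, Python scripts to look and compute and a tool call to move; the robot and the scene stay as the last step left them, time stands still between calls to the robot, and variables do not carry over. Pictures are saved under pics/ and viewed, at most 10 in all, crops included, and the job is handed in when it is done.

Besides the shell and the picture viewer there is one more tool, called after "Call:" as name(argument=value, ...), one argument or row to a line, values as JSON. play_rows: Moves the arm, as the interface text tells. Its arguments: {"type":"object","properties":{"motion":{"type":"array","items":{"type":"array","items":{"type":"number"}}}},"required":["motion"]}

```bash
mkdir -p pics; cat > h.py <<'E'
import numpy as np, cv2, pickle
from station import readout, viewer, job
def cam(n,save=None):
    c=viewer.read_camera(n)
    if save: cv2.imwrite(f'pics/{save}.png',c['pixels'])
    return c
def cloud(c):
    """world xyz for each pixel (400,640,3), nan where no range"""
    h,w=c['range_z'].shape
    u,v=np.meshgrid(np.arange(w),np.arange(h))
    K=np.array([[c['fx'],0,c['cx']],[0,c['fy'],c['cy']],[0,0,1.]])
    p=cv2.undistortPoints(np.stack([u,v],-1).reshape(-1,1,2).astype(np.float64),K,np.array([c['k1'],0,0,0.])).reshape(h,w,2)
    z=c['range_z'].astype(float).copy(); z[z==0]=np.nan
    P=np.dstack([p[...,0]*z,p[...,1]*z,z])
    T=np.array(c['world_from_camera'])
    return P@T[:3,:3].T+T[:3,3]
E
python3 - <<'E'
from h import *
a=cam('scene');b=cam('side')
pickle.dump((a,b),open('c0.pkl','wb'))
cv2.imwrite('pics/a.png',a['pixels']);cv2.imwrite('pics/b.png',b['pixels'])
for c in(a,b):print(np.round(c['world_from_camera'],3).tolist(),c['fx'],c['k1'])
print(readout.get_state())
E
```

```text
[[0.698, 0.59, -0.406, 1.033], [0.716, -0.574, 0.396, -0.459], [0.0, -0.568, -0.823, 1.065], [0.0, 0.0, 0.0, 1.0]] 463.4009944141674 -0.11845693294449154
[[0.871, -0.309, 0.382, 0.199], [-0.491, -0.571, 0.658, -0.552], [0.014, -0.761, -0.649, 0.601], [0.0, 0.0, 0.0, 1.0]] 367.50946038287503 0.0002657456477927405
{'t': 0.1, 'joint_pos': array([-1.33847199,  0.41789426, -0.01031736,  1.6140881 ,  0.0046648 ,
        1.11069469, -0.05300005]), 'joint_velocities': array([-6.85672100e-04, -1.53333158e-04, -9.94363954e-04,  1.89411469e-04,
        9.76485058e-06, -2.27379064e-04, -7.40929911e-04]), 'joint_torque': array([ 2.58289896e-03, -8.52578974e+01,  6.41607363e-01, -4.26691425e+01,
       -4.87860572e-02,  1.64969370e-02,  6.49582626e-05]), 'tcp_pos': array([0.16891303, 0.60140329, 0.20491113]), 'eef_rot': array([ 1.36482187e-01,  9.90642383e-01, -5.27885887e-04, -4.92190116e-05]), 'contact_force': array([ 0.38940714, -0.15244071, -0.69645819]), 'torque': array([-0.01904767,  0.00624541,  0.01722708]), 'grip_force': 0.0, 'finger_gap': 0.09380990974799583}
```

View pics/a.png

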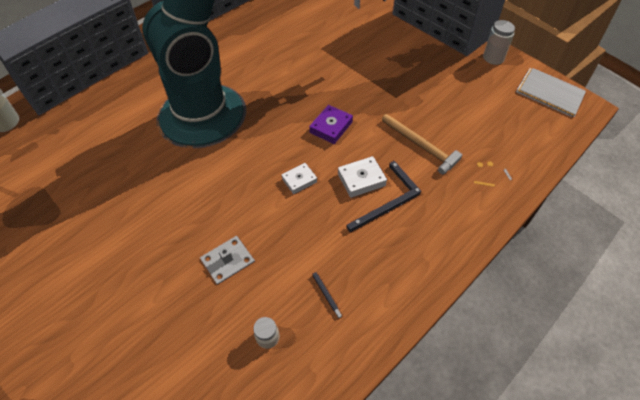

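View pics/b.png

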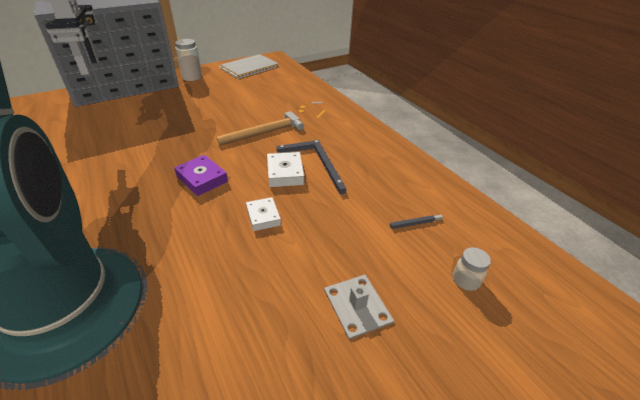

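Scene view: the die-block candidates are purple (331,123), small white (299,178) and large white (362,176). I rule out the purple one by the description and pick the larger of the other two, at (362,176). The plate is at (227,260), the L corner near (416,190), the hammer at (425,145), the jar at (266,333) and the punch at (326,296).

```bash
cat >> h.py <<'E'
def blob(P,seed,zlo,zhi,rad):
    """world points in a height band connected to seed xy"""
    m=(P[...,2]>zlo)&(P[...,2]<zhi)&(np.hypot(P[...,0]-seed[0],P[...,1]-seed[1])<rad)
    n,l,st,ce=cv2.connectedComponentsWithStats(m.astype(np.uint8))
    if n<2: return np.zeros((0,3)),m
    k=1+np.argmax(st[1:,4]); return P[l==k],l==k
def rect(p):
    (c,s,a)=cv2.minAreaRect((p[:,:2]*1000).astype(np.float32)); return np.round(c,1),np.round(s,1),round(a,2)
E
python3 - <<'E'
from h import *
a,b=pickle.load(open('c0.pkl','rb'))
Pa,Pb=cloud(a),cloud(b)
S={}
for n,(pa,pb) in dict(block=((362,186),(285,175)),small=((299,185),(263,219)),purple=((331,130),(200,180)),plate=((215,262),(345,318)),jar=((266,327),(474,256)),punch=((326,296),(415,222)),corner=((416,190),(317,146)),e1=((351,228),(342,188)),e2=((394,166),(280,149)),ham=((450,160),(293,120))).items():
    print(n,np.round(Pa[pa[1],pa[0]]*1e3),np.round(Pb[pb[1],pb[0]]*1e3))
    S[n]=Pa[pa[1],pa[0]]
for nm,P in(('a',Pa),('b',Pb)):
    s=S['block']; p,_=blob(P,s,.025,.036,.12); print(nm,'block',rect(p),np.median(p[:,2]),len(p))
    s=S['plate']; p,_=blob(P,s,.003,.010,.1); print(nm,'plate',rect(p),np.median(p[:,2]),len(p))
    p,_=blob(P,s,.040,.055,.08); print(nm,'sleeve',rect(p),np.median(p[:,2]),len(p))
    s=S['corner']; 
    p,_=blob(P,s,.014,.022,.3); print(nm,'bars',rect(p),len(p),np.median(p[:,2]))
    # fit the two bars: convex hull polygon
    h=cv2.convexHull((p[:,:2]*1000).astype(np.float32)); print(cv2.approxPolyDP(h,6,True).reshape(-1,2).round(0).tolist())
i=cv2.resize(a['pixels'][130:250,270:440],None,fx=4,fy=4,interpolation=cv2.INTER_CUBIC);cv2.imwrite('pics/crop.png',i)
E
```

```text
block [573. 140.  32.] [520. 132.  29.]
small [443.  24.  20.] [408.  18.  21.]
purple [366. 226.  31.] [323. 213.  30.]
plate [ 465. -288.    9.] [ 438. -273.    7.]
jar [ 704. -313.   68.] [ 700. -311.   68.]
punch [ 727. -150.   11.] [ 715. -147.    9.]
corner [682. 244.  21.] [671. 227.  18.]
e1 [639.  29.  16.] [629.  29.  18.]
e2 [583. 267.  18.] [570. 266.  16.]
ham [685. 399.  23.] [675. 387.  24.]
a block (array([542.1, 172.8]), array([112. ,  94.7]), 67.34) 0.03018736201544292 1022
a plate (array([ 478.6, -259.8]), array([116.9,  96.4]), 80.86) 0.006016655281220973 1018
a sleeve (array([ 477.2, -260.2]), array([24.9, 27. ]), 81.73) 0.0445545658843689 81
a bars (array([604.4, 153.4]), array([242. , 130.6]), 77.27) 697 0.018141157793009288
[[567.0, 285.0], [625.0, 28.0], [638.0, 22.0], [693.0, 254.0]]
b block (array([539.4, 175.3]), array([115.2,  89.9]), 67.71) 0.029684617957692838 866
b plate (array([ 476.1, -258.2]), array([112.7,  92.9]), 81.82) 0.0056807530905611525 1994
b sleeve (array([ 474.9, -258.7]), array([25.6, 25.2]), 83.58) 0.04520698104527321 168
b bars (array([604.2, 153. ]), array([242.7, 126.6]), 78.94) 517 0.0175897515262472
[[566.0, 283.0], [562.0, 269.0], [621.0, 31.0], [636.0, 26.0], [689.0, 257.0]]
```

View pics/crop.png

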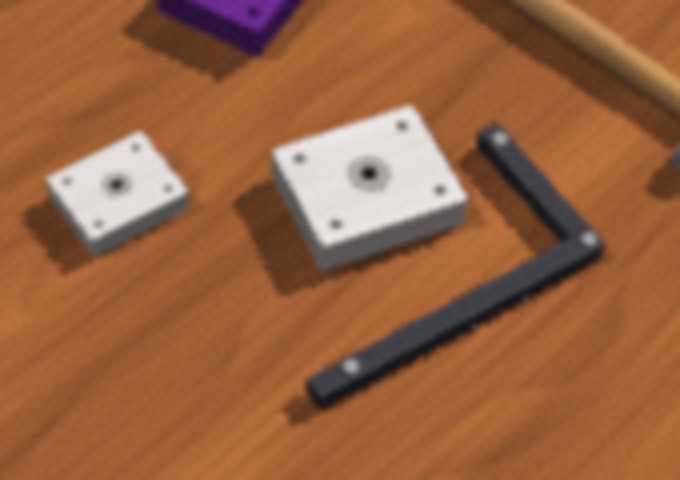

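Crop confirms the large white block with four threads at (362,176). It lies clear of both bars, and the L's inside corner is to its right. Moving to a hover behind the block's -x face.

Call:
play_rows(
  motion=[
    [29.7,-41,0,0,0,0.26,60],
    [29.7,-41,0,0,0,0.26,60],
    [29.7,-41,0,0,0,0.26,60],
    [29.7,-41,0,0,0,0.26,60],
    [29.7,-41,0,0,0,0.26,60],
    [29.7,-41,0,0,0,0.26,60],
    [29.7,-41,0,0,0,0.26,60],
    [29.7,-41,0,0,0,0.26,60],
    [29.7,-41,0,0,0,0.26,60],
    [29.7,-41,0,0,0,0.26,60],
  ],
)

```text
t: 1.35
tcp_pos: [0.4666, 0.1902, 0.2054]
eef_rot: [0.114, 0.994, -0.0, -0.0]
contact_force: [0.4, 1.7, -0.5]
finger_gap: 0.0597
grip_force: 0.0
```

```bash
cat >> h.py <<'E'
def edgefit(p,d,k=6):
    """extreme edge of points along unit d: binned max along the perpendicular, robust line -> (offset, angle dev deg)"""
    e=np.array([-d[1],d[0]]);s=p[:,:2]@d*1e3;t=p[:,:2]@e*1e3
    lo,hi=np.percentile(t,[8,92]);bins=np.linspace(lo,hi,20);q=[]
    for i in range(19):
        m=(t>=bins[i])&(t<bins[i+1])
        if m.sum()>2:q.append((t[m].mean(),np.max(s[m])))
    q=np.array(q);v=cv2.fitLine(q.astype(np.float32),cv2.DIST_HUBER,0,.01,.01).ravel()
    return v,q
def state():
    s=readout.get_state();R=__import__('scipy.spatial.transform',fromlist=['x']).Rotation.from_quat(s['eef_rot']).as_matrix()
    y=R[:2,1];print('t',round(s['t'],2),'tcp',np.round(s['tcp_pos']*1e3,1),'ytool deg',round(np.degrees(np.arctan2(y[1],y[0])),2),'zt',np.round(R[:,2],3),'F',np.round(s['contact_force'],1),'gap',round(s['finger_gap']*1e3,1),'grip',s['grip_force'])
    return s
E
python3 - <<'E'
from h import *
state();c=cam('wrist','w1');P=cloud(c);pickle.dump(c,open('w1.pkl','wb'))
print(np.round(c['world_from_camera'],3).tolist())
p,_=blob(P,(.54,.174),.025,.036,.12);print(len(p),rect(p) if len(p) else 0)
p,m=blob(P,(.66,.2),.012,.024,.3)
print(len(p),rect(p) if len(p) else 0)
E
```

```text
t 1.35 tcp [466.6 190.2 205.4] ytool deg 76.93 zt [-0. -0. -1.] F [ 0.4  1.7 -0.5] gap 59.7 grip 0.0
[[0.225, 0.944, 0.243, 0.397], [0.974, -0.218, -0.057, 0.207], [-0.0, 0.249, -0.968, 0.386], [0.0, 0.0, 0.0, 1.0]]
6945 (array([543. , 175.7]), array([110.4,  91.5]), 67.6)
2977 (array([420.8,  45.8]), array([78.8, 64.7]), 78.67)
```

View pics/w1.png

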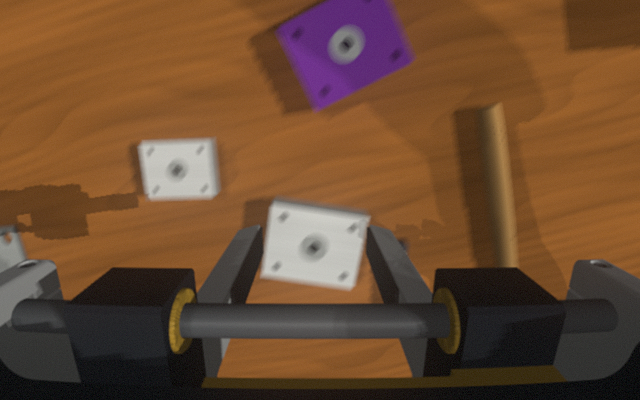

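The wrist view shows the block at (315,245) between the fingers' shadows. Small (178,168) and purple (345,45) blocks are clear of the descent. Descending behind the block.

Call:
play_rows(
  motion=[
    [0,0,-40,0,0,0,60],
    [0,0,-45,0,0,0,60],
    [0,0,-45,0,0,0,60],
    [0,0,-40,0,0,0,60],
    [0,0,-18,0,0,0,60],
    [0,0,-8,0,0,0,60],
    [0,0,0,0,0,0,60],
  ],
)

```text
t: 2.28
tcp_pos: [0.466, 0.1917, 0.0094]
eef_rot: [0.114, 0.993, -0.0, -0.0]
contact_force: [0.8, 0.5, 0.4]
finger_gap: 0.0599
grip_force: 0.0
```

```bash
python3 - <<'E'
from h import *
state()
a=cam('scene','a1');P=cloud(a)
p,m=blob(P,(.542,.175),.025,.036,.09);print(rect(p))
# L frame fit: model template of bars vs. top points of both static cameras
from scipy.optimize import minimize
from scipy.spatial import cKDTree
for c in pickle.load(open('c0.pkl','rb')):
    P=cloud(c);p,_=blob(P,(.682,.244),.014,.022,.3);q=p[:,:2]*1e3
    def cost(v):
        th=v[2];d=q-v[:2];x=d@[np.cos(th),np.sin(th)];y=d@[-np.sin(th),np.cos(th)]
        # signed distance outside each bar
        o=lambda x0,x1,y0,y1:np.hypot(np.maximum(np.maximum(x0-x,x-x1),0),np.maximum(np.maximum(y0-y,y-y1),0))
        di=np.minimum(o(0,18,-220,18),o(-110,18,0,18));return np.sum(di**2)
    r=minimize(cost,[669,242,-.228],method='Nelder-Mead',options=dict(xatol=1e-3,fatol=1e-3))
    print(r.x[:2].round(1),np.degrees(r.x[2]).round(2),r.fun/len(q))
E
```

```text
t 2.27 tcp [466.  191.7   9.4] ytool deg 76.91 zt [-0. -0. -1.] F [0.8 0.5 0.4] gap 59.9 grip 0.0
(array([540.6, 173.9]), array([111.7,  95.3]), 67.87)
[671.6 241.3] -12.87 0.06572431201396227
[668.3 242.1] -12.87 0.0386743140150513
```

Call:
play_rows(
  motion=[
    [7.6,-1.74,0,0,0,0.2,60],
    [7.6,-1.74,0,0,0,0,60],
    [7.6,-1.74,0,0,0,0,60],
    [7.6,-1.74,0,0,0,0,60],
    [7.6,-1.74,0,0,0,0,60],
    [7.6,-1.74,0,0,0,0,60],
    [7.6,-1.74,0,0,0,0,60],
    [7.6,-1.74,0,0,0,0,60],
    [7.6,-1.74,0,0,0,0,60],
    [7.6,-1.74,0,0,0,0,60],
  ],
)

```text
t: 3.58
tcp_pos: [0.5425, 0.1742, 0.0094]
eef_rot: [0.112, 0.994, -0.0, 0.0]
contact_force: [-2.4, 0.8, -2.3]
finger_gap: 0.06
grip_force: 1.2
```

```bash
cat >> h.py <<'E'
C=np.array([670,241.7]);TH=np.radians(-12.87);X=np.array([np.cos(TH),np.sin(TH)]);Y=np.array([-X[1],X[0]])
def L(xy): d=np.asarray(xy)-C; return np.round([d@X,d@Y],1)
def W(xl,yl): return np.round(C+xl*X+yl*Y,1)
def look(seed):
    s=state();print('tcp L',L(s['tcp_pos'][:2]*1e3))
    for n in('scene','side'):
        p,_=blob(cloud(cam(n)),np.array(seed)/1e3,.025,.036,.075)
        if len(p):
            c,sz,an=rect(p);print(n,'block L',L(c),sz,an,len(p))
E
python3 - <<'E'
from h import *
look((600,160))
E
```

```text
t 3.58 tcp [542.5 174.2   9.4] ytool deg 77.11 zt [ 0. -0. -1.] F [-2.4  0.8 -2.3] gap 60.0 grip 1.2052056150969293
tcp L [-109.3  -94.2]
scene block L [-62.4 -89.3] [113.6 106.7] 77.38 1105
side block L [-61.6 -87.7] [115.4 101.1] 76.8 640
```

Call:
play_rows(
  motion=[
    [2.4,-0.55,0,0,0,0,60],
    [2.4,-0.55,0,0,0,0,60],
    [2.4,-0.55,0,0,0,0,60],
    [2.0,-0.45,0,0,0,0,60],
    [0,0,0,0,0,0,60],
  ],
)

```text
t: 4.3
tcp_pos: [0.5515, 0.1723, 0.0095]
eef_rot: [0.112, 0.994, 0.0, 0.0]
contact_force: [-2.4, 0.5, 1.2]
finger_gap: 0.0601
grip_force: 1.1
```

Call:
play_rows(
  motion=[
    [0.8,-0.2,0,0,0,0,60],
    [0.8,-0.2,0,0,0,0,60],
    [0,0,0,0,0,0,60],
  ],
)

```text
t: 4.68
tcp_pos: [0.5527, 0.1719, 0.0095]
eef_rot: [0.112, 0.994, -0.0, -0.0]
contact_force: [-4.1, 0.5, 3.8]
finger_gap: 0.0602
grip_force: 2.1
```

```bash
python3 - <<'E'
from h import *
look((615,165))
E
```

```text
t 4.67 tcp [552.7 171.9   9.5] ytool deg 77.12 zt [-0. -0. -1.] F [-4.1  0.5  3.8] gap 60.2 grip 2.120391194439435
tcp L [-98.7 -94.2]
scene block L [-52.8 -88.7] [113.5 109.2] 76.56 1112
side block L [-46.3 -88.4] [114.3  89.7] 77.18 616
```

Call:
play_rows(
  motion=[
    [1,-0.23,0,0,0,0,60],
    [1,-0.23,0,0,0,0,60],
    [0,0,0,0,0,0,60],
  ],
)

```text
t: 5.15
tcp_pos: [0.5533, 0.1717, 0.0092]
eef_rot: [0.112, 0.994, -0.0, -0.001]
contact_force: [-13.0, 2.8, 9.8]
finger_gap: 0.0596
grip_force: 6.6
```

Call:
play_rows(
  motion=[
    [1,-0.23,0,0,0,0,60],
    [0,0,0,0,0,0,60],
  ],
)

```text
t: 5.4
tcp_pos: [0.5534, 0.1717, 0.0091]
eef_rot: [0.112, 0.994, -0.0, -0.002]
contact_force: [-19.0, 4.2, 12.8]
finger_gap: 0.0599
grip_force: 9.6
```

Seated on the back bar. Backing off, lifting and moving round to the -y side.

Call:
play_rows(
  motion=[
    [-9,2,0,0,0,0,60],
    [-11,2.5,0,0,0,0,60],
    [0,0,30,0,0,0,40],
    [0,0,35,0,0,0,30],
    [8,-15,0,0,0,-10,30],
    [8.5,-15.5,0,0,0,-10,30],
    [8.5,-15.5,0,0,0,-10,30],
    [8.5,-15.5,0,0,0,-10,30],
    [8.5,-15.5,0,0,0,-10,30],
    [8.5,-15,0,0,0,-10,30],
  ],
)

```text
t: 6.65
tcp_pos: [0.5864, 0.0831, 0.0745]
eef_rot: [0.596, 0.803, 0.0, 0.0]
contact_force: [-0.7, 0.4, -0.3]
finger_gap: 0.0298
grip_force: 0.0
```

Call:
play_rows(
  motion=[
    [0,0,0,0,0,-10,30],
    [0,0,0,0,0,-10,30],
    [0,0,0,0,0,-10,30],
    [0,0,0,0,0,0,30],
  ],
)

```text
t: 7.15
tcp_pos: [0.5861, 0.0837, 0.0743]
eef_rot: [0.782, 0.624, -0.0, 0.0]
contact_force: [-1.1, 0.1, 0.1]
finger_gap: 0.0299
grip_force: 0.0
```

```bash
python3 - <<'E'
from h import *
look((615,165))
E
```

```text
t 7.15 tcp [586.1  83.7  74.3] ytool deg -12.83 zt [ 0.    -0.001 -1.   ] F [-1.1  0.1  0.1] gap 29.9 grip 0.0
tcp L [ -46.6 -172.7]
scene block L [-41.8 -88.7] [115.   88.8] 78.65 618
side block L [-46.7 -88.6] [113.9  90.5] 77.59 670
```

Call:
play_rows(
  motion=[
    [1,0,-40,0,0,0,30],
    [0,0,-20,0,0,0,30],
    [0,0,-5,0,0,0,30],
    [1.34,5.85,0,0,0,0,30],
    [1.34,5.85,0,0,0,0,30],
    [1.34,5.85,0,0,0,0,30],
    [1.34,5.85,0,0,0,0,30],
    [1.34,5.85,0,0,0,0,30],
    [1.34,5.85,0,0,0,0,30],
    [1.34,5.85,0,0,0,0,30],
  ],
)

```text
t: 8.5
tcp_pos: [0.5968, 0.1241, 0.0097]
eef_rot: [0.782, 0.623, -0.0, 0.0]
contact_force: [-1.2, -5.4, 4.3]
finger_gap: 0.03
grip_force: 2.7
```

Call:
play_rows(
  motion=[
    [1.1,4.8,0,0,0,0,30],
    [0.67,2.9,0,0,0,0,30],
    [0.67,2.9,0,0,0,0,30],
    [0,0,0,0,0,0,30],
  ],
)

```text
t: 9.0
tcp_pos: [0.5992, 0.1354, 0.0095]
eef_rot: [0.782, 0.623, 0.0, -0.0]
contact_force: [0.5, -2.0, 1.4]
finger_gap: 0.0299
grip_force: 0.9
```

```bash
python3 - <<'E'
from h import *
look((610,200))
E
```

```text
t 9.0 tcp [599.2 135.4   9.5] ytool deg -12.88 zt [ 0.  0. -1.] F [ 0.5 -2.   1.4] gap 29.9 grip 0.8980609765421832
tcp L [ -45.3 -119.4]
scene block L [-44.2 -55.8] [111.8  95.5] 76.39 315
side block L [-80.9 -62.8] [104.7  36.8] 63.62 229
```

Call:
play_rows(
  motion=[
    [0.25,1.1,0,0,0,0,30],
    [0.25,1.1,0,0,0,0,30],
    [0,0,0,0,0,0,30],
  ],
)

```text
t: 9.48
tcp_pos: [0.5994, 0.1367, 0.0094]
eef_rot: [0.782, 0.623, -0.0, 0.0]
contact_force: [-2.1, -5.7, 3.7]
finger_gap: 0.0303
grip_force: 3.2
```

Call:
play_rows(
  motion=[
    [0.25,1.1,0,0,0,0,30],
    [0,0,0,0,0,0,30],
  ],
)

```text
t: 9.72
tcp_pos: [0.5995, 0.1368, 0.0094]
eef_rot: [0.782, 0.623, -0.001, 0.0]
contact_force: [-4.6, -11.2, 6.4]
finger_gap: 0.0299
grip_force: 5.8
```

Call:
play_rows(
  motion=[
    [0.25,1.1,0,0,0,0,30],
    [0,0,0,0,0,0,30],
  ],
)

```text
t: 9.98
tcp_pos: [0.5994, 0.1368, 0.0094]
eef_rot: [0.783, 0.623, -0.002, 0.001]
contact_force: [-7.8, -15.3, 8.8]
finger_gap: 0.03
grip_force: 8.3
```

Call:
play_rows(
  motion=[
    [-2,-10,0,0,0,0,30],
    [-4,-16,0,0,0,0,30],
    [0,0,35,0,0,0,60],
    [0,0,40,0,0,0,60],
    [0,-30,40,0,0,0,60],
    [-2,-50,0,0,0,0,60],
  ],
)

```text
t: 10.72
tcp_pos: [0.5935, 0.0337, 0.1271]
eef_rot: [0.781, 0.624, 0.002, 0.001]
contact_force: [0.3, -1.5, -0.1]
finger_gap: 0.0596
grip_force: 0.0
```

```bash
python3 - <<'E'
from h import *
look((613,200))
cc=cam('wrist','w2')
i=cam('scene')['pixels'];cv2.imwrite('pics/s2.png',cv2.resize(i[130:250,290:450],None,fx=5,fy=5,interpolation=cv2.INTER_CUBIC))
E
```

```text
t 10.72 tcp [593.5  33.7 127.1] ytool deg -12.72 zt [ 0.004  0.002 -1.   ] F [ 0.3 -1.5 -0.1] gap 59.6 grip 0.0
tcp L [ -28.3 -219.8]
scene block L [-43.7 -55.3] [113.8  94.7] 78.07 944
side block L [-46.7 -54.3] [116.   90.3] 77.1 667
```

View pics/s2.png

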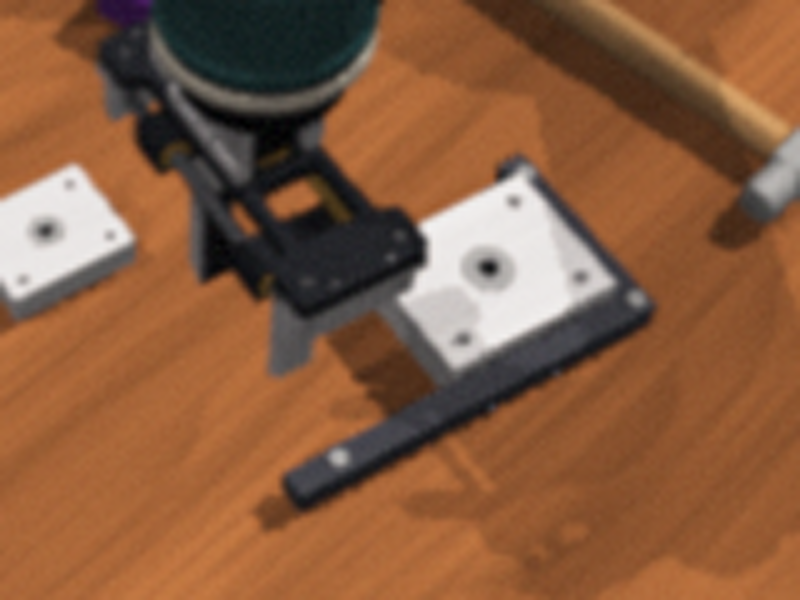

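The block (crop 490,265) lies snug against both bars. Next, a hover over the plate.

Call:
play_rows(
  motion=[
    [-14.7,-36.6,10,0,0,0.55,70],
    [-14.7,-36.6,10,0,0,0.55,70],
    [-14.7,-36.6,10,0,0,0.55,70],
    [-14.7,-36.6,10,0,0,0.55,70],
    [-14.7,-36.6,10,0,0,0.55,70],
    [-14.7,-36.6,10,0,0,0.55,70],
    [-14.7,-36.6,10,0,0,0.55,70],
    [-14.7,-36.6,10,0,0,0.55,70],
    [0,0,0,0,0,0,70],
    [0,0,0,0,0,0,70],
  ],
)

```text
t: 12.18
tcp_pos: [0.475, -0.258, 0.204]
eef_rot: [0.757, 0.653, 0.0, -0.0]
contact_force: [0.4, 0.1, -0.7]
finger_gap: 0.0702
grip_force: 0.0
```

```bash
python3 - <<'E'
from h import *
state()
for n in('wrist','scene','side'):
    P=cloud(cam(n,'p_'+n))
    p,_=blob(P,(.476,-.2595),.003,.010,.08); print(n,'plate',rect(p),len(p))
    p,_=blob(P,(.476,-.2595),.040,.052,.05)
    if len(p):print(n,'sleeve',rect(p),len(p),np.median(p[:,2]))
E
```

```text
t 12.18 tcp [ 475. -258.  204.] ytool deg -8.41 zt [-0.     0.001 -1.   ] F [ 0.4  0.1 -0.7] gap 70.2 grip 0.0
wrist plate (array([ 477.6, -259.6]), array([112.1,  91.2]), 82.2) 6069
wrist sleeve (array([ 478.1, -258.4]), array([23.9, 23.9]), 82.25) 452 0.04687100370798333
scene plate (array([ 476.6, -259.1]), array([118.1,  97.6]), 81.07) 1018
scene sleeve (array([ 477.7, -260.8]), array([24.5, 25.8]), 80.8) 84 0.04543982957724346
side plate (array([ 475.1, -258.3]), array([111.8,  91.4]), 82.23) 1994
side sleeve (array([ 474.7, -258.6]), array([25.7, 24.3]), 83.75) 168 0.04517997041603039
```

View pics/p_wrist.png

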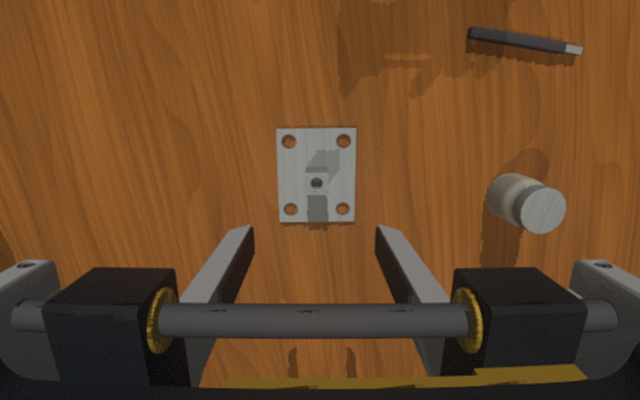

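The wrist view shows the plate at (316,175) with the sleeve between the fingers. The jar (525,205) is clear. Descending.

Call:
play_rows(
  motion=[
    [1.5,-1.1,-35,0,0,0.5,70],
    [0,0,-45,0,0,0,70],
    [0,0,-45,0,0,0,60],
    [0,0,-40,0,0,0,55],
    [0,0,-18,0,0,0,55],
    [0,0,-8,0,0,0,55],
    [0,0,0,0,0,0,55],
  ],
)

```text
t: 13.2
tcp_pos: [0.4765, -0.2604, 0.014]
eef_rot: [0.755, 0.656, 0.0, 0.0]
contact_force: [0.0, -0.2, 0.3]
finger_gap: 0.0549
grip_force: 0.0
```

Call:
play_rows(
  motion=[
    [0,0,0,0,0,0,40],
    [0,0,0,0,0,0,32],
    [0,0,0,0,0,0,26],
    [0,0,0,0,0,0,20],
    [0,0,0,0,0,0,10],
    [0,0,0,0,0,0,10],
    [0,0,0,0,0,0,10],
    [0,0,0,0,0,0,10],
  ],
)

```text
t: 14.2
tcp_pos: [0.4762, -0.2604, 0.0137]
eef_rot: [0.755, 0.656, 0.0, 0.0]
contact_force: [-0.2, 1.3, 7.0]
finger_gap: 0.0239
grip_force: 30.0
```

Gripped (gap 24 mm, 30 N). Lifting and carrying over.

Call:
play_rows(
  motion=[
    [0,0,8,0,0,0,10],
    [0,0,20,0,0,0,10],
    [0,0,30,0,0,0,10],
    [0,0,30,0,0,0,10],
    [0,0,22,0,0,0,10],
    [4,14,0,0,0,0,10],
    [8,26,0,0,0,0,10],
    [10,33,0,0,0,0,10],
    [10,33,0,0,0,0,10],
    [10,33,0,0,0,0,10],
  ],
)

```text
t: 15.45
tcp_pos: [0.5178, -0.119, 0.1227]
eef_rot: [0.754, 0.656, -0.0, -0.001]
contact_force: [-0.2, 0.5, -4.0]
finger_gap: 0.0239
grip_force: 30.0
```

Call:
play_rows(
  motion=[
    [10,33,0,0,0,-0.5,10],
    [10,33,0,0,0,-0.5,10],
    [10,33,0,0,0,-0.5,10],
    [10,33,0,0,0,-0.5,10],
    [10,33,0,0,0,-0.5,10],
    [10,33,0,0,0,-0.5,10],
    [10,33,0,0,0,-0.5,10],
    [10,33,0,0,0,-0.5,10],
    [8,26,0,0,0,-0.5,10],
    [4,14,0,0,0,-0.5,10],
  ],
)

```text
t: 16.7
tcp_pos: [0.6092, 0.1849, 0.1224]
eef_rot: [0.782, 0.623, -0.001, -0.0]
contact_force: [-0.3, -0.1, -3.8]
finger_gap: 0.0237
grip_force: 30.0
```

```bash
python3 - <<'E'
from h import *
s=state();print(L(s['tcp_pos'][:2]*1e3),s['tcp_pos'][2])
for n in('wrist','scene','side'):
    P=cloud(cam(n,'q_'+n));x,y=s['tcp_pos'][:2]
    p,_=blob(P,(x,y),.105,.123,.08)
    if len(p):
        A=np.c_[p[:,:2]-p[:,:2].mean(0),np.ones(len(p))];k=np.linalg.lstsq(A,p[:,2],rcond=None)[0]
        print(n,'plate',rect(p),len(p),'z',np.median(p[:,2]),'slope',k[:2].round(3))
    p,_=blob(P,(.613,.198),.025,.036,.075)
    if len(p):print(n,'block',rect(p),len(p))
E
```

```text
t 16.7 tcp [609.2 184.9 122.4] ytool deg -12.9 zt [-0.001 -0.    -1.   ] F [-0.3 -0.1 -3.8] gap 23.7 grip 29.999014735221863
[-46.6 -68.9] 0.12244358630812219
wrist plate (array([613.5, 202. ]), array([79. , 90.2]), 77.16) 13965 z 0.11556216122490626 slope [-0.003 -0.007]
wrist block (array([626. , 243.4]), array([20.1, 90. ]), 77.18) 2738
scene plate (array([607.8, 185.8]), array([113.1,  94.5]), 77.19) 766 z 0.11477596376254412 slope [-0.005  0.007]
scene block (array([615.2, 197.5]), array([113.3,  91.9]), 76.93) 699
side plate (array([607. , 185.7]), array([113. ,  90.9]), 77.26) 632 z 0.11443510990752945 slope [0.009 0.011]
side block (array([612.8, 199. ]), array([114.7,  91.6]), 76.64) 756
```

View pics/q_side.png

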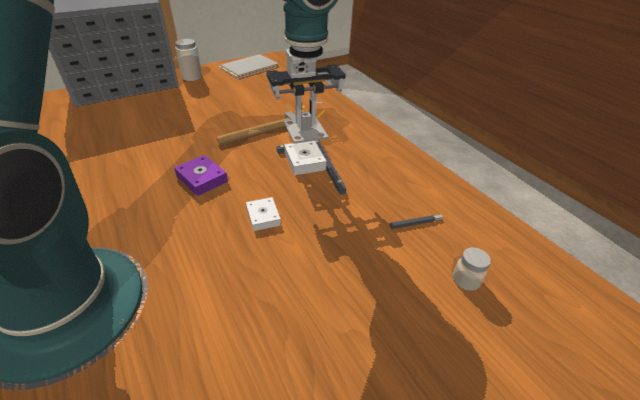

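The side view shows the plate held level above the block at (305,128). Aligning, then lowering to about 22 mm above the block.

Call:
play_rows(
  motion=[
    [2.6,6.3,0,0,0,0,10],
    [2.6,6.4,0,0,0,0,10],
    [0,0,-15,0,0,0,10],
    [0,0,-18,0,0,0,10],
    [0,0,-15,0,0,0,10],
    [0,0,-8,0,0,0,10],
    [0,0,0,0,0,0,10],
    [0,0,0,0,0,0,10],
  ],
)

```text
t: 17.85
tcp_pos: [0.6155, 0.1954, 0.0679]
eef_rot: [0.783, 0.623, 0.0, 0.0]
contact_force: [-0.4, 0.1, -3.1]
finger_gap: 0.0242
grip_force: 30.0
```

```bash
python3 - <<'E'
from h import *
s=state();print(L(s['tcp_pos'][:2]*1e3))
x,y=s['tcp_pos'][:2]
for n in('wrist','scene','side'):
    c=cam(n,'r_'+n);P=cloud(c)
    if n!='wrist':
        i=c['pixels'];u,v=(355,125) if n=='scene' else (270,90)
    p,_=blob(P,(x,y),.050,.066,.08)
    if len(p):
        r=rect(p);print(n,'plate',r,L(r[0]),len(p),'z',np.median(p[:,2]))
    p,_=blob(P,(.613,.198),.024,.036,.075)
    if len(p):r=rect(p);print(n,'block',r,L(r[0]),len(p))
    if n=='scene':cv2.imwrite('pics/r_sc.png',cv2.resize(c['pixels'][125:225,330:450],None,fx=6,fy=6,interpolation=cv2.INTER_CUBIC))
E
```

```text
t 17.85 tcp [615.5 195.4  67.9] ytool deg -12.99 zt [ 0.001  0.    -1.   ] F [-0.4  0.1 -3.1] gap 24.2 grip 29.999173879623413
[-42.8 -57.3]
wrist plate (array([619.8, 212.5]), array([78.9, 90.3]), 77.12) [-42.4 -39.6] 13886 z 0.061026671568764276
wrist block (array([627.9, 251.3]), array([ 4.1, 89.7]), 77.05) [-43.2  -0. ] 967
scene plate (array([614.7, 196. ]), array([114.1,  94. ]), 76.93) [-43.7 -56.9] 703 z 0.060358594588888925
scene block (array([634.5, 173.1]), array([139.4,  74.2]), 38.86) [-19.3 -74.8] 276
side plate (array([613.5, 197.9]), array([116.2,  91.2]), 76.78) [-45.3 -55.3] 584 z 0.059627876690476755
side block (array([612.3, 197.7]), array([110. ,  91.2]), 76.78) [-46.4 -55.7] 341
```

View pics/r_wrist.png

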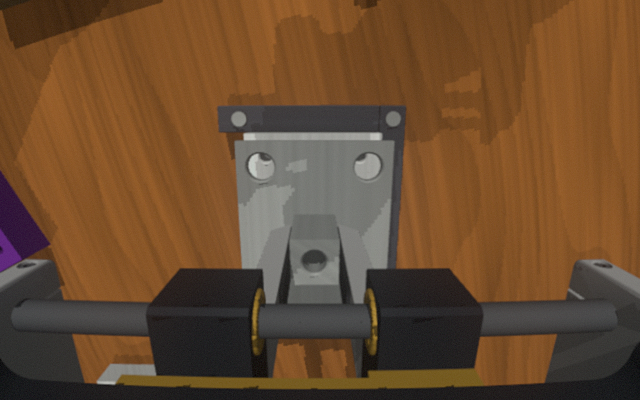

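View pics/r_sc.png

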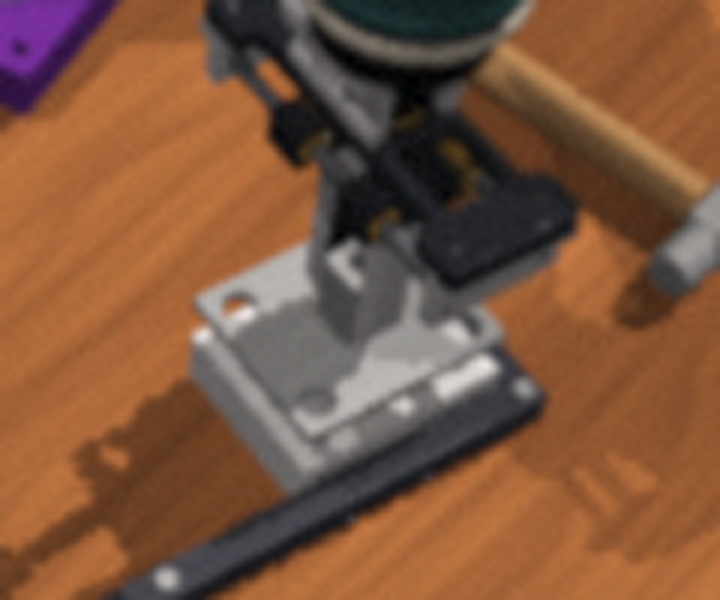

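The wrist view shows both far holes (262,165) and (368,165) over the block. The block's edge strip appears just beyond the plate, so the plate is about 1–2 mm short in y and a bit over in x. Nudging, then checking with predicted thread circles overlaid.

Call:
play_rows(
  motion=[
    [-0.5,0.8,0,0,0,0.05,10],
    [-0.4,0.7,0,0,0,0.05,10],
    [0,0,0,0,0,0,10],
    [0,0,0,0,0,0,10],
  ],
)

```text
t: 18.5
tcp_pos: [0.6143, 0.1968, 0.0674]
eef_rot: [0.782, 0.623, -0.0, -0.0]
contact_force: [0.3, -0.1, -3.7]
finger_gap: 0.0238
grip_force: 30.0
```

```bash
python3 - <<'E'
from h import *
s=state();print(L(s['tcp_pos'][:2]*1e3))
c=cam('wrist','f_w');P=cloud(c)
x,y=s['tcp_pos'][:2]
e={}
for nm,(lo,hi) in dict(plate=(.050,.066),block=(.024,.036)).items():
    p,m=blob(P,(.613,.198),lo,hi,.08);q=(p[:,:2]*1e3-C)@np.c_[X,Y]
    w=q[(q[:,1]>np.percentile(q[:,1],99.5)-12)] if nm=='plate' else q
    print(nm,'ymax',np.percentile(q[:,1],99).round(1),'x',np.percentile(w[:,0],[1,99]).round(1),w[:,0].mean().round(1),len(q))
    e[nm]=(np.percentile(w[:,0],[1,99]).mean(),np.percentile(q[:,1],99.5))
b=P[(P[...,2]>.012)&(P[...,2]<.022)];q=(b[:,:2]*1e3-C)@np.c_[X,Y]
q=q[(q[:,0]>-115)&(q[:,0]<20)&(q[:,1]>-20)&(q[:,1]<30)]
o=q[q[:,0]<-1];print('side bar y',np.percentile(o[:,1],[1,99]).round(1),'end x',np.percentile(q[:,0],[.5,99.5]).round(1))
# side camera check
for n in('scene','side'):
    Q=cloud(cam(n));p,_=blob(Q,(x,y),.050,.066,.08);r=rect(p);print(n,'plate L',L(r[0]),r[2],'z',np.median(p[:,2]))
# overlay: holes (green, z top/under of plate), threads (red) at nominal block pose as seen by wrist
K=np.array([[c['fx'],0,c['cx']],[0,c['fy'],c['cy']],[0,0,1.]]);T=np.linalg.inv(c['world_from_camera'])
S=8;u0,v0=230,125;img=cv2.resize(c['pixels'][v0:v0+70,u0:u0+95],None,fx=S,fy=S,interpolation=cv2.INTER_CUBIC)
def ring(xl,yl,z,r,col):
    a=np.linspace(0,2*np.pi,40);xy=C+(xl+r*np.cos(a))[:,None]*X+(yl+r*np.sin(a))[:,None]*Y
    w=np.c_[xy/1e3,np.full(40,z)];uv=cv2.projectPoints(w,cv2.Rodrigues(T[:3,:3])[0],T[:3,3],K,np.array([c['k1'],0,0,0.]))[0].reshape(-1,2)
    cv2.polylines(img,[((uv-[u0,v0]+.5)*S).astype(int)],True,col,1)
px,py=e['plate'];bx=px;by=py  # threads where they would be if exactly under the plate
for sx in(-31,31):
    ring(px+sx,py-15,.059,8,(0,255,0));ring(px+sx,py-15,.053,8,(0,160,0));ring(px+sx,py-15,.030,4,(0,0,255))
cv2.imwrite('pics/ov.png',img)
E
```

```text
t 18.5 tcp [614.3 196.8  67.4] ytool deg -12.89 zt [-0. -0. -1.] F [ 0.3 -0.1 -3.7] gap 23.8 grip 29.999214112758636
[-44.3 -56.2]
plate ymax 0.7 x [-88.    0.1] -43.8 13908
block ymax 2.1 x [-87.4   0.3] -44.1 707
side bar y [-14.8  19.6] end x [-107.3   19.4]
scene plate L [-44.6 -56.1] 76.94 z 0.0595885173399332
side plate L [-46.8 -56. ] 76.66 z 0.059119029737612405
```

View pics/ov.png

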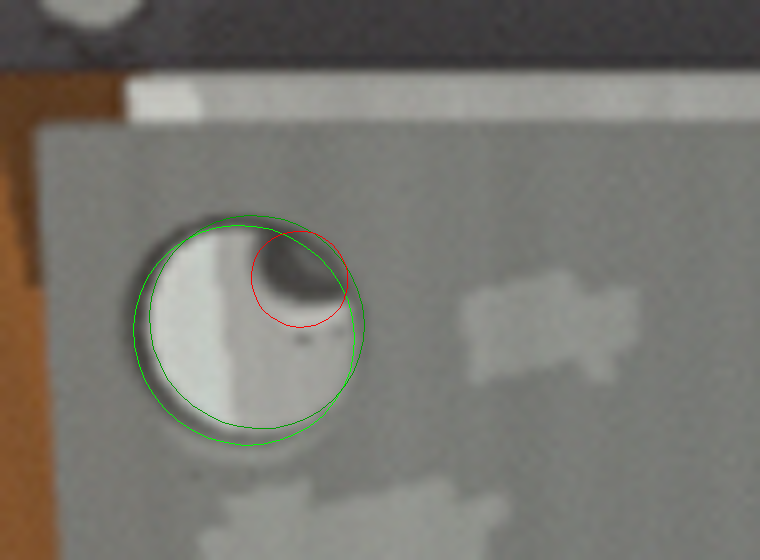

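The overlay crop shows the true thread (dark arc at 305,265) about 2 mm further in +y and 0.5 mm in +x than the red prediction. The edge strips and fixed cameras agree. Nudging by that amount and lowering 3 mm.

Call:
play_rows(
  motion=[
    [0.4,0.9,-1.5,0,0,0,10],
    [0.4,0.8,-1.5,0,0,0,10],
    [0,0,0,0,0,0,10],
    [0,0,0,0,0,0,10],
    [0,0,0,0,0,0,10],
  ],
)

```text
t: 19.27
tcp_pos: [0.6151, 0.1986, 0.0645]
eef_rot: [0.782, 0.623, -0.0, -0.0]
contact_force: [0.8, -0.9, -4.1]
finger_gap: 0.0235
grip_force: 30.0
```

```bash
python3 - <<'E'
from h import *
s=state();print(L(s['tcp_pos'][:2]*1e3))
P=cloud(cam('wrist'))
for nm,(lo,hi) in dict(plate=(.050,.066),block=(.024,.036)).items():
    p,m=blob(P,(.613,.198),lo,hi,.08);q=(p[:,:2]*1e3-C)@np.c_[X,Y];w=q[q[:,1]>np.percentile(q[:,1],99.5)-12]
    print(nm,'ymax',np.percentile(q[:,1],99).round(1),'x',np.percentile(w[:,0],[1,99]).round(1),len(q))
for n in('scene','side'):
    Q=cloud(cam(n));p,_=blob(Q,(.614,.198),.048,.066,.08);r=rect(p);print(n,'plate L',L(r[0]),r[2],'z',np.median(p[:,2]))
    p,_=blob(Q,(.614,.198),.024,.036,.08);r=rect(p);print(n,'block L',L(r[0]),r[1:],len(p))
E
```

```text
t 19.27 tcp [615.1 198.6  64.5] ytool deg -12.89 zt [-0. -0. -1.] F [ 0.8 -0.9 -4.1] gap 23.5 grip 29.99915510416031
[-43.9 -54.3]
plate ymax 2.5 x [-87.6   0.6] 13989
block ymax -8.2 x [-85.9 -70.1] 445
scene plate L [-43.7 -54. ] 77.83 z 0.05665717783219493
scene block L [-43.6 -55.8] (array([113. ,  93.1]), 76.77) 284
side plate L [-46.9 -53.2] 76.1 z 0.05601651243596012
side block L [-46.8 -58. ] (array([109.8,  90.7]), 76.69) 317
```

```bash
python3 -c "
from station import job
print(job.job_done())"
```

```text
the job is handed in; nothing more can be done
None
```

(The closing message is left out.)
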